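# Turn the carousel to bring the cartridge to the pointer

### The arm

A 6-joint arm with a two-finger parallel gripper is mounted at the origin on the work surface. World frame = base frame: x ahead of the robot, y to its left, z up, the work surface at z = 0. Lengths are in mm, angles in rad, forces in N, time in s.
With the tool pointing down it reaches from about 300 to 775 mm from the base axis. Payload 14.6 kg.
Tool frame: the origin (TCP) lies on the front face of the gripper's body, between the roots of the fingers; the fingertips stand 97 mm ahead of it and the grasp point (between the pads) lies 78 mm ahead of it; z points along the fingers, y is the direction in which the jaws open and shut (so a half turn about z gives the same grasp; the last joint's range is limited). The gripper opens to 94 mm and grips with 3 to 60 N. Pads are 16 mm wide; open, the fingers measure 119 mm over their backs; the gripper's body (75 mm by 177 mm) begins 78 mm behind the grasp point.
Start: joints at [-1.185, 0.3, 1.521, -0, 1.321, -0.067], TCP at [240.609, -494.568, 302.646] pointing down, gripper open.
Joint ranges: [-3.03, 3.03], [-0.79, 2.21], [0.23, 2.52], [-1.04, 4.18], [0, 3.07], [-2.55, 2.55]. Speed limits (rad/s): [2.22, 2.22, 2.57, 3.14, 3.14, 3.14].

### API

Orientations are given as a rotation vector (axis times angle).
In Python, from bench import robot gives the robot as it stands.
- The arm moves only by the shell command python3 -m inch 'ROWS' [OPENING] [FORCE]. ROWS is JSON, a list of rows, each a list of 2 entries, a list of its own where there are three numbers: the shift along the world's x, y, z in mm, then the turn, a rotation vector about the world's x, y, z in rad. In form: [[[x, y, z], [ax, ay, az]], ...]. A call has 1 to 12 rows; each row shifts and turns the pose as measured when the row begins; what a row does not reach is not made up. A row lasts 1/10 s, in which the tool goes at most 50 mm and 8.59 degrees, less where a joint would pass 70% of its speed; a pose out of reach is approached as far as the arm can. A call with a gripper value outside its range is refused whole. OPENING is the opening, from 0 (shut) to 1 (fully open), set as the call begins (- or left out, the last holds). The fingers move at their own pace and stop on an object; FORCE is the grip in N (left out, the last holds). Time passes only in rows, so rows that do not move let the fingers close. It gives the time, the measured TCP pose, the force and the opening at its end, in the units of the state.
- robot.observe(): the state, without advancing time (a new reading comes with each control period).
- robot.capture(name): name is "side" or "top" or "wrist"; returns a dict with "img" (480x640x3 uint8, red, green, blue), "intrinsics" (3x3 intrinsics, pixels), "k1" (the pictures are not rectified: a ray, as slopes to the right and down, at radius r is drawn at 1 + k1 r^2 times it, then the intrinsics apply), "extrinsics" (4x4, takes a point from camera to world coordinates). Camera axes: x right, y down, z forward; pixel columns grow to the right and rows downward; lengths in mm; the calibration is good to about 2 mm. A picture is of the moment at which its call begins. There is no depth.
- robot.close_job(): hands the job in, once; it reports no verdict.
The state is a dict: "time": time; "joint_positions": joint angles; "joint_velocities": joint speeds; "joint_efforts": joint torques, N m; "tool_pos": TCP position; "tcp_rot": TCP orientation; "force": force on the tool from outside, world axes, zero at the start; "moment": the same for the moment, N m; "finger_gap": finger opening in mm.
Only numpy, scipy, OpenCV 4.12 (cv2) and the standard library are available. Lean on these libraries where they do the work, as an engineer would, in place of code of your own. Each camera call takes 0.05 s, during which the arm holds its last target. There are 200 camera calls.

### The job

Push the blue tabs on the rim of the aluminium carousel on the windowsill to turn it until the black cartridge with the orange cap stands at the front, squarely in line with the red pointer on the carousel's foot, and leave it standing still there. Do not touch, lift or tip anything that stands on the carousel, and leave the mug and the tweezer on the sill where they are.

Things in the scene. Friction and masses are not known exactly. Their poses are not given: they have to be found in the camera images.
- carousel: Fixed foot of the carousel, a black disc 170 mm across. Origin on the turning axis at sill height. Its own -x axis is the front, towards the robot within 0.6 rad: there a black arm with a red pointer, 22 mm wide, runs out along -x from 75 to 158 mm from the axis, at most 14 mm high. Otherwise the space below the tabs is open.
- platter (a joint): Angle of the turning tin-grey tray on the foot (rad, positive anticlockwise from above), free for several turns either way; stiff, about 1.5 N at a tab, and it stays where it is left. The tray is a disc 190 mm across, top 40 mm above the sill, rim 4 mm higher. The things on it are loose and turn with it; their places are not tied to the joint value.
- tab (a point): Centre of one of six like upright blue tabs standing radially on the tray's rim, 60 degrees apart: at joint value q they lie at q + k x 60 degrees (k = 0 to 5; this one k = 0) anticlockwise from the foot's +x axis. Each is a plate 6 mm thick, from 92 to 128 mm from the axis and from 30 to 78 mm above the sill. This point is 110 mm out, 54 mm up.
- cartridge: Black plastic cartridge with an orange cap: upright cylinder 30 mm across (cap 32 mm), 45 mm tall; the thing to be brought to the front. Stands loose on the turning tray, about 50 to 61 mm from its axis; origin at the centre of its underside (40 mm above the sill), z up.
- cup: Small frosted glass cup, 38 mm across at its rim, 42 mm tall, open upwards. Stands loose on the turning tray, about 50 to 61 mm from its axis; origin at the centre of its underside (40 mm above the sill), z up.
- block: Wooden alignment block, 30 x 30 x 36 mm tall, with a dark line across its top. Stands loose on the turning tray, about 50 to 61 mm from its axis; origin at the centre of its underside (40 mm above the sill), z up.
- canister: Black canister with a grey cap: upright cylinder 30 mm across, 45 mm tall; looks like the cartridge but for the cap. Stands loose on the turning tray, about 50 to 61 mm from its axis; origin at the centre of its underside (40 mm above the sill), z up.
- jar: Amber glass jar with a white cap, 34 mm across, 45 mm tall. Stands loose on the turning tray, about 50 to 61 mm from its axis; origin at the centre of its underside (40 mm above the sill), z up.
- tweezer: Stainless steel tweezer, 138 mm long, 22 mm wide, 8 mm thick, lying loose on the sill to the robot's right of the carousel, along its x axis; origin at mid-length on the sill.
- mug: Blue ceramic mug, 80 mm across, 90 mm tall, loose on the sill to the robot's left of the carousel; origin at the centre of its underside.
There are look-alikes about, which are no part of the job. What is shaped like the cup but purple is not meant.

How it is judged (in metres and radians):
At the end, for the whole second after the job is handed in: The cartridge's centre lies within 10 mm of the line from the turning axis along the pointer, on the front side, at least 35 mm out; the tray is at rest (below 0.05 rad/s); all five things still stand upright (within 0.15 rad) on the tray, within 85 mm of its axis (x of cartridge in the frame of carousel below -0.035 m and y of cartridge in the frame of carousel between -0.01 and 0.01 m and velocity of joint platter between -0.05 and 0.05 rad/s and horizontal distance between each of cartridge, cup, block, canister, jar and carousel below 0.085 m and angle between each of cartridge, cup, block, canister, jar's own z axis and vertical below 0.15 rad and z of cartridge in the frame of carousel between 0.034 and 0.046 m and z of cup in the frame of carousel between 0.034 and 0.046 m and z of block in the frame of carousel between 0.034 and 0.046 m and z of canister in the frame of carousel between 0.034 and 0.046 m and z of jar in the frame of carousel between 0.034 and 0.046 m); the robot touches nothing.
It fails at once if the robot touched something that stands on the turning tray (contact force between any of the fingers, the arm and cartridge above 0.3 N or contact force between any of the fingers, the arm and cup above 0.3 N or contact force between any of the fingers, the arm and block above 0.3 N or contact force between any of the fingers, the arm and canister above 0.3 N or contact force between any of the fingers, the arm and jar above 0.3 N).
It fails at once if something on the turning tray was lifted off it or tipped over (z of any of cartridge, cup, block, canister, jar in the frame of carousel above 0.052 m or angle between any of cartridge, cup, block, canister, jar's own z axis and vertical above 0.35 rad).
It fails at once if the tweezer or the mug on the sill was shifted (distance of any of tweezer, mug from where it was at the start of the episode above 0.015 m).
It also fails if it takes over 48 s, if anything falls off the work surface, if the arm or the gripper's body presses on something with over 40 N, if the wrist force passes 120 N, or if a joint passes its speed limit or range.

## Working session

There is one attempt and no reset: what is moved stays moved. The work goes in short steps, Python scripts to look and compute and a shell command to move; the robot and the scene stay as the last step left them, time stands still between calls to the robot, and variables do not carry over. Pictures are saved under pics/ and viewed, about 8 in all and at most 12, crops included, and the job is handed in when it is done.

```bash
mkdir -p pics; ls; cat > h.py <<'E'
import numpy as np, cv2
from bench import robot
def cap(name,fn=None):
    c=robot.capture(name)
    if fn: cv2.imwrite('pics/'+fn,c['img'][:,:,::-1])
    return c
def onplane(c,uv,z):
    K=np.array(c['intrinsics']);T=np.array(c['extrinsics'])
    d=np.array([(uv[0]-K[0,2])/K[0,0],(uv[1]-K[1,2])/K[1,1]]);p=d.copy()
    for _ in range(20): p=d/(1+c['k1']*(p@p))
    r=T[:3,:3]@np.array([p[0],p[1],1]);o=T[:3,3]
    return o+r*(z-o[2])/r[2]
def proj(c,P):
    K=np.array(c['intrinsics']);T=np.array(c['extrinsics'])
    q=T[:3,:3].T@(np.array(P)-T[:3,3]);p=q[:2]/q[2];p=p*(1+c['k1']*(p@p))
    return np.array([K[0,0]*p[0]+K[0,2],K[1,1]*p[1]+K[1,2]])
E
python3 - <<'E'
from h import *
a=cap('top','top0.png');b=cap('side','side0.png')
for c in(a,b):print(np.round(c['extrinsics'],2).tolist(),c['k1'],np.round(c['intrinsics'],1).tolist())
print(robot.observe())
E
```

```text
pics
[[0.02, -0.99, 0.15, 426.92], [-1.0, -0.02, 0.0, -8.98], [0.0, -0.15, -0.99, 1101.55], [0.0, 0.0, 0.0, 1.0]] -0.058855990631890426 [[464.5, 0.0, 316.8], [0.0, 464.5, 245.9], [0.0, 0.0, 1.0]]
[[-0.93, -0.2, 0.3, 286.48], [-0.36, 0.46, -0.81, 803.58], [0.02, -0.86, -0.5, 563.71], [0.0, 0.0, 0.0, 1.0]] -0.10406128093314078 [[435.8, 0.0, 327.7], [0.0, 435.8, 245.9], [0.0, 0.0, 1.0]]
{'time': 0.1, 'joint_positions': array([-1.18461045e+00,  3.00400169e-01,  1.52150378e+00, -7.13020079e-06,
        1.32068866e+00, -6.66124873e-02]), 'joint_velocities': array([-0.00075984, -0.00023746, -0.00103545, -0.00041314, -0.00214583,
       -0.00162975]), 'joint_efforts': array([ 1.07269141e-03, -5.32644439e+01, -3.53284657e+01,  7.09510082e-02,
        2.34655361e-02, -8.04664000e-05]), 'tool_pos': array([ 240.55718382, -494.45905091,  302.15788633]), 'tcp_rot': array([-3.06046072e+00, -7.04974827e-01,  2.60545746e-04]), 'force': array([ 0.30043009, -0.27999332,  0.07025276]), 'moment': array([0.01685698, 0.02090086, 0.04227214]), 'finger_gap': 93.93461349899653}
```

View pics/top0.png

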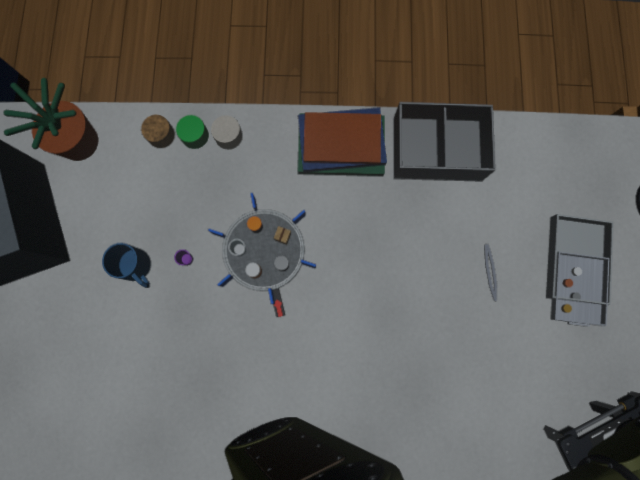

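View pics/side0.png

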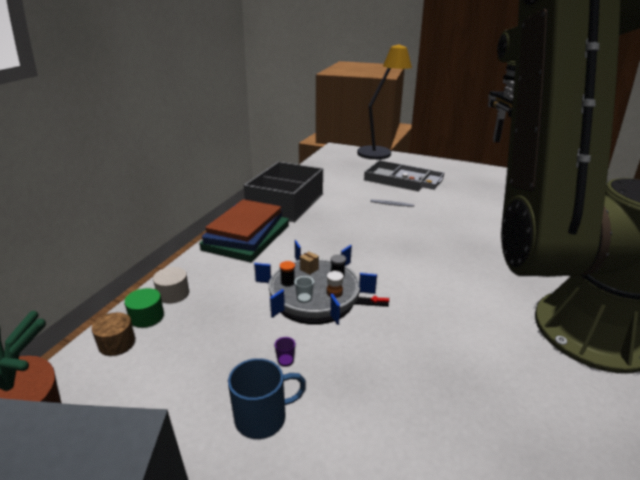

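The top view shows the carousel at about (264,249), the orange cap at the back at (254,224), and the red pointer at (279,309). There are six blue tabs, with the mug at (124,262) and the tweezer at (490,272). The side view confirms this, with the cap at (288,266) and the pointer at (380,300).

```bash
cat >> h.py <<'E'
def blobs(c,kind,box,amin=6):
    h=cv2.cvtColor(c['img'],cv2.COLOR_RGB2HSV).astype(int);H,S,V=h[...,0],h[...,1],h[...,2]
    m={'blue':(H>105)&(H<125)&(S>140)&(V>50),'orange':(H>5)&(H<18)&(S>190)&(V>110),'red':((H<5)|(H>174))&(S>150)&(V>80)}[kind]
    M=np.zeros(m.shape,np.uint8);x0,y0,x1,y1=box;M[y0:y1,x0:x1]=m[y0:y1,x0:x1]
    n,_,st,ce=cv2.connectedComponentsWithStats(M)
    return [(ce[i],st[i,4]) for i in range(1,n) if st[i,4]>=amin],M
def ray(c,uv):
    a=onplane(c,uv,0);b=onplane(c,uv,100);d=(b-a)/np.linalg.norm(b-a);return a,d
def tri(c1,u1,c2,u2):
    a,d=ray(c1,u1);b,e=ray(c2,u2);s=np.linalg.lstsq(np.c_[d,-e],b-a,rcond=None)[0]
    p,q=a+s[0]*d,b+s[1]*e;return (p+q)/2,np.linalg.norm(p-q)
def platter(c,box,z=0):
    bl,_=blobs(c,'blue',box,15);P=np.array([onplane(c,b[0],z+54)[:2] for b in bl])
    A=np.c_[2*P,np.ones(len(P))];s=np.linalg.lstsq(A,(P**2).sum(1),rcond=None)[0];o=s[:2]
    return P,o,np.sqrt(s[2]+o@o),bl
E
python3 - <<'E'
from h import *
a=cap('top');b=cap('side');bt=(200,185,325,325);bs=(245,230,395,325)
for n,c,x in(('top',a,bt),('side',b,bs)):
    for k in('blue','orange','red'):print(n,k,[(np.round(q,1).tolist(),int(s)) for q,s in blobs(c,k,x)[0]])
    P,o,r,_=platter(c,x);print('c',o,r,np.degrees(np.arctan2(*(P-o).T[::-1])).round(1),np.linalg.norm(P-o,axis=1).round(1))
oa=max(blobs(a,'orange',bt)[0],key=lambda t:t[1])[0];ob=max(blobs(b,'orange',bs)[0],key=lambda t:t[1])[0]
print('cap',tri(a,oa,b,ob), onplane(a,oa,85),onplane(b,ob,80))
ra=max(blobs(a,'red',bt)[0],key=lambda t:t[1])[0];rb=max(blobs(b,'red',bs)[0],key=lambda t:t[1])[0]
print('red',tri(a,ra,b,rb),onplane(a,ra,14),onplane(b,rb,12))
E
```

```text
top blue [([253.0, 200.6], 34), ([298.6, 215.6], 36), ([215.6, 232.2], 32), ([308.1, 263.2], 37), ([224.2, 279.7], 39), ([270.9, 295.8], 38)]
top orange [([253.5, 222.5], 82)]
top red [([278.3, 307.3], 59)]
c [574.27383996 118.86322107] 111.88071788979467 [  12.7  -47.2   73.  -107.4  132.7 -167. ] [111.7 111.9 112.2 111.9 111.6 112. ]
side blue [([256.8, 237.8], 83), ([297.0, 245.9], 20), ([346.0, 249.5], 32), ([262.5, 268.5], 112), ([258.8, 276.0], 22), ([367.8, 279.0], 131), ([276.4, 294.8], 58), ([367.5, 291.0], 6), ([334.4, 300.3], 61), ([272.0, 311.0], 7)]
side orange [([287.0, 265.8], 81)]
side red [([378.8, 299.0], 56)]
c [606.00137706  75.10506154] 123.37371851105347 [ -21.   -50.4 -122.8   33.7   47.8  178.2   85.4  135.7] [167.2  81.  108.3  95.4 108.8 139.1 125.  140.1]
cap (array([624.92855123, 135.6445951 ,  81.19597575]), np.float64(3.121300284100317)) [625.69783246 135.62869381  85.        ] [624.07424953 133.99825357  80.        ]
red (array([440.19029305,  79.7228798 ,  10.4796358 ]), np.float64(0.5172484594102011)) [440.40071012  79.48550702  14.        ] [439.51266466  81.67313065  12.        ]
```

```bash
python3 -m inch '[[[18,43,0],[0,0,0]],[[18,43,0],[0,0,0]],[[18,43,0],[0,0,0]],[[18,43,0],[0,0,0]],[[18,43,0],[0,0,0]],[[18,43,0],[0,0,0]],[[18,43,0],[0,0,0]],[[18,43,0],[0,0,0]],[[18,43,0],[0,0,0]],[[18,43,0],[0,0,0]],[[18,43,0],[0,0,0]],[[18,43,0],[0,0,0]]]' 0 20
```

```text
time: 1.4
tool_pos: [457.6, 39.3, 301.2]
tcp_rot: [-3.063, -0.692, -0.003]
force: [0.8, -0.1, -0.1]
finger_gap: 2.1
```

```bash
python3 -m inch '[[[18,40,0],[0,0,0]],[[18,40,0],[0,0,0]],[[18,40,0],[0,0,0]],[[18,40,-10],[0,0,0]],[[16,36,-20],[0,0,0]],[[0,0,0],[0,0,0]]]'
python3 - <<'E'
from h import *
w=cap('wrist');t=cap('top');print(robot.observe()['tool_pos'])
cv2.imwrite('pics/w1.png',w['img'][:,:,::-1])
print(np.round(w['extrinsics'],2).tolist())
for ang in range(0,360,60):
    a=np.radians(12.7+ang);print(proj(w,[572+110*np.cos(a),117+110*np.sin(a),78]).round())
E
```

```text
time: 2.0
tool_pos: [547.8, 249.4, 268.7]
tcp_rot: [-3.061, -0.7, -0.002]
force: [-0.4, -0.5, -1.0]
finger_gap: 0.2
[547.71628085 246.63702747 271.75721263]
[[0.43, -0.87, -0.25, 621.48], [-0.9, -0.42, -0.12, 285.78], [-0.0, 0.28, -0.96, 350.66], [0.0, 0.0, 0.0, 1.0]]
[557. 137.]
[389. 188.]
[347. 335.]
[449. 421.]
[591. 385.]
[656. 250.]
```

View pics/w1.png

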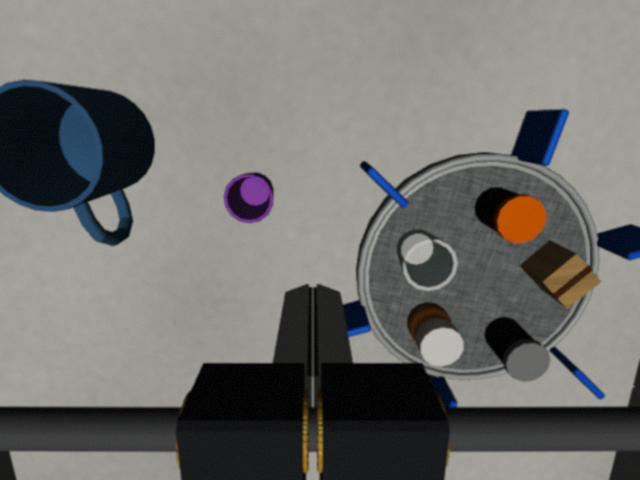

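The wrist view has the tab at (383,184), where the prediction was (389,188), so the localisation is good. The fingers hang in the gap between the two left-hand tabs. The mug at (70,145) and the purple cup at (248,197) are well clear. I'll lower the fingers and work out the arc.

```bash
python3 -m inch '[[[0,-5,-30],[0,0,0]],[[0,-5,-35],[0,0,0]],[[0,-3,-30],[0,0,0]],[[0,0,-25],[0,0,0]],[[0,0,-6],[0,0,0]],[[0,0,0],[0,0,0]]]'
python3 - <<'E'
from h import *
print(robot.observe()['tool_pos'],robot.observe()['force'])
a=np.radians(np.arange(102,300,6));p=np.c_[572+118*np.cos(a),117+118*np.sin(a)]
print(p[::6].round(1).tolist());print(np.diff(p,axis=0).round(0).astype(int).tolist())
E
```

```text
time: 2.7
tool_pos: [548.2, 226.7, 149.9]
tcp_rot: [-3.064, -0.687, -0.025]
force: [-1.1, 0.5, 0.7]
finger_gap: 0.4
[548.19564673 226.73308035 149.94343938] [-1.09766194  0.51440997  0.65970836]
[[547.5, 232.4], [484.3, 196.0], [454.6, 129.3], [469.8, 58.0], [524.0, 9.2], [596.5, 1.6]]
[[-12, -3], [-12, -4], [-11, -6], [-10, -7], [-10, -8], [-9, -9], [-8, -10], [-7, -10], [-6, -11], [-4, -12], [-3, -12], [-2, -12], [-1, -12], [1, -12], [2, -12], [3, -12], [4, -12], [6, -11], [7, -10], [8, -10], [9, -9], [10, -8], [10, -7], [11, -6], [12, -4], [12, -3], [12, -2], [12, -1], [12, 1], [12, 2], [12, 3], [12, 4]]
```

```bash
python3 -m inch '[[[-12,3,-2],[0,0,0]],[[-12,0,-2],[0,0,0]],[[-11,-6,-1],[0,0,0]],[[-10,-7,0],[0,0,0]],[[-10,-8,0],[0,0,0]],[[-9,-9,0],[0,0,0]]]'
python3 - <<'E'
from h import *
p=robot.observe()['tool_pos'][:2]-[572,117];print(np.hypot(*p),np.degrees(np.arctan2(p[1],p[0]))%360)
E
```

```text
time: 3.3
tool_pos: [486.0, 198.3, 157.0]
tcp_rot: [-3.062, -0.684, -0.052]
force: [1.7, -0.2, -1.9]
finger_gap: 0.4
118.33659851035996 136.59457778278485
```

```bash
cat >> h.py <<'E'
from scipy.spatial.transform import Rotation as R
C=np.array([572,117.])
def st():
    s=robot.observe();p=s['tool_pos'][:2]-C
    print('r',np.hypot(*p).round(1),'ang',(np.degrees(np.arctan2(p[1],p[0]))%360).round(1),'z',s['tool_pos'][2].round(1),'F',s['force'].round(1),
     'fixrot',(R.from_rotvec([-3.0605,-.705,0])*R.from_rotvec(s['tcp_rot']).inv()).as_rotvec().round(3),'j',s['joint_positions'].round(2))
E
python3 -m inch '[[[-8,-10,-5],[0,0.01,0]],[[-7,-10,-5],[0,0.01,0]],[[-6,-11,-5],[0,0,0]],[[-4,-12,-5],[0,0,0]]]'
python3 -c "from h import *;st()"
```

```text
time: 3.7
tool_pos: [461.1, 152.8, 141.0]
tcp_rot: [-3.057, -0.682, -0.034]
force: [0.7, 1.6, 1.9]
finger_gap: 0.4
r 116.6 ang 162.1 z 141.0 F [0.7 1.6 1.9] fixrot [-0.013  0.019  0.014] j [0.24 0.36 1.86 0.01 0.9  1.37]
```

```bash
python3 -m inch '[[[-4,-12,-1],[-0.005,0.005,0.005]],[[-3,-12,-1],[-0.005,0.005,0.005]],[[-1,-12,-1],[0,0.005,0]],[[0,-12,-1],[0,0,0]],[[2,-12,-1],[0,0,0]],[[3,-12,-1],[0,0,0]],[[4,-12,-1],[0,0,0]],[[6,-11,-1],[0,0,0]]]'
python3 -c "from h import *;st()"
```

```text
time: 4.5
tool_pos: [467.7, 48.7, 131.5]
tcp_rot: [-3.06, -0.699, -0.001]
force: [-0.3, 2.0, 0.7]
finger_gap: 0.5
r 124.7 ang 213.2 z 131.5 F [-0.3  2.   0.7] fixrot [-0.002  0.     0.003] j [0.02 0.35 1.9  0.   0.89 1.14]
```

```bash
python3 -m inch '[[[9,-9,1],[0,0,0]],[[10,-8,1],[0,0,0]],[[11,-7,1],[0,0,0]],[[12,-7,1],[0,0,0]],[[12,-6,1],[0,0,0]],[[12,-4,0],[0,0,0]]]'
python3 -c "from h import *;st()"
```

```text
time: 5.1
tool_pos: [538.5, 2.4, 135.8]
tcp_rot: [-3.059, -0.698, 0.004]
force: [-1.5, 1.4, 0.6]
finger_gap: 0.2
r 119.4 ang 253.7 z 135.8 F [-1.5  1.4  0.6] fixrot [-0.002 -0.003  0.004] j [-0.06  0.47  1.7   0.    0.97  1.06]
```

```bash
python3 -m inch '[[[12,-3,0],[0,0,0]],[[12,-2,0],[0,0,0]],[[12,0,0],[0,0,0]],[[10,1,0],[0,0,0]],[[6,1,0],[0,0,0]],[[0,0,0],[0,0,0]]]'
python3 - <<'E'
from h import *
st();w=cap('wrist','w2.png');t=cap('top','t2.png');b=cap('side','s2.png')
for n,c,x in(('w',w,(0,0,640,360)),('t',t,(200,185,325,325)),('s',b,(245,230,395,325))):
  print(n,[[(np.round(q,1).tolist(),int(s)) for q,s in blobs(c,k,x,15)[0]] for k in('blue','orange','red')])
E
python3 -c "
import cv2,numpy as np
cv2.imwrite('pics/c2.png',np.hstack([cv2.resize(cv2.imread('pics/%s2.png'%n),(400,300)) for n in 'wt']))"
```

```text
time: 5.7
tool_pos: [596.5, -4.0, 134.9]
tcp_rot: [-3.06, -0.697, 0.007]
force: [-0.3, -0.4, -0.2]
finger_gap: 0.5
r 123.4 ang 281.4 z 134.9 F [-0.3 -0.4 -0.2] fixrot [-0.001 -0.005  0.005] j [-0.07  0.59  1.53  0.    1.03  1.05]
w [[([126.0, 24.1], 1112), ([285.5, 309.3], 1388)], [], []]
t [[([274.0, 200.8], 35), ([227.1, 214.2], 28), ([214.3, 261.1], 37), ([249.3, 294.9], 42)], [([255.9, 269.9], 55)], []]
s [[([256.7, 237.8], 85), ([318.8, 242.8], 16), ([272.1, 255.6], 46), ([360.2, 259.6], 54), ([262.5, 285.5], 73), ([360.3, 288.7], 67), ([309.0, 302.6], 57)], [([339.0, 273.8], 96)], [([378.9, 299.0], 57)]]
```

View pics/c2.png

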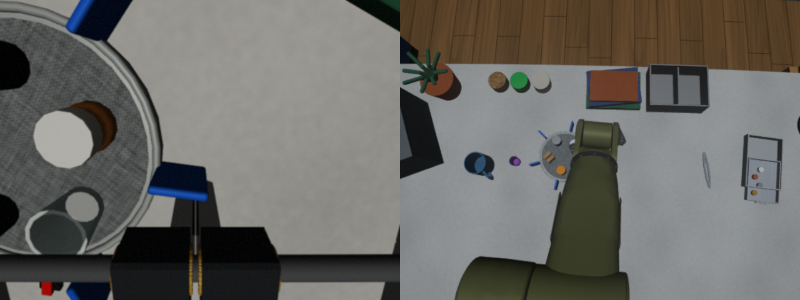

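The combined picture shows the tab resting against the fingers, everything upright, and the orange cap now at the front left in the top view, partly hidden by the arm. I'll work out the remaining angle.

```bash
cat >> h.py <<'E'
def rem(t,s=None,boxt=(200,185,325,325),boxs=(245,230,395,325)):
    bl,_=blobs(t,'blue',boxt,24);P=np.array([onplane(t,b[0],72)[:2] for b in bl])-C
    print('tabs',np.degrees(np.arctan2(*P.T[::-1])).round(1),np.linalg.norm(P,axis=1).round(1))
    o=blobs(t,'orange',boxt)[0]
    if o:
        q=onplane(t,max(o,key=lambda v:v[1])[0],84)[:2];p=q-C;print('cap top',q,np.hypot(*p),np.degrees(np.arctan2(p[1],p[0]))%360)
    if s is not None:
        q=onplane(s,max(blobs(s,'orange',boxs)[0],key=lambda v:v[1])[0],81)[:2];p=q-C;print('cap side',q,np.hypot(*p),np.degrees(np.arctan2(p[1],p[0]))%360)
    r=blobs(t,'red',boxt)[0]
    if r:
        q=onplane(t,max(r,key=lambda v:v[1])[0],12)[:2];p=q-C;print('red',q,np.hypot(*p),np.degrees(np.arctan2(p[1],p[0]))%360)
E
python3 - <<'E'
from h import *
rem(cap('top'),cap('side'))
E
```

```text
tabs [-12.6  47.7 107.9 168.1] [109.5 110.  109.8 109.4]
cap top [519.24766349 125.99375756] 53.51351868698275 170.3246581779372
cap side [515.52614303 122.30381918] 56.72236789079065 174.63472631903565
```

```bash
python3 -m inch '[[[11,4,0],[0,0,0]],[[11,5,0],[0,0,0]],[[10,6,0],[0,0,0]],[[6,5,0],[0,0,0]],[[0,0,0],[0,0,0]],[[0,0,0],[0,0,0]]]'
python3 - <<'E'
from h import *
st();rem(cap('top'),cap('side'))
E
```

```text
time: 6.55
tool_pos: [633.1, 16.2, 135.6]
tcp_rot: [-3.06, -0.697, 0.009]
force: [-0.2, -0.5, 0.3]
finger_gap: 0.9
r 117.9 ang 301.2 z 135.6 F [-0.2 -0.5  0.3] fixrot [-0.001 -0.006  0.005] j [-0.03  0.66  1.41  0.    1.08  1.09]
tabs [  8.6  69.2 129.2] [108.6 110.3 109.1]
cap side [516.94325762 101.80140872] 57.11604028795604 195.43233870791082
```

```bash
python3 -m inch '[[[-6,-6,0],[0,0,0]],[[-8,-12,0],[0,0,0]],[[-2,-20,15],[0,0,0]],[[0,-20,40],[0,0,0]],[[-10,-30,40],[0,0,0]],[[-20,-40,20],[0,0,0]],[[-30,-40,0],[0,0,0]],[[-30,-40,0],[0,0,0]],[[-30,-40,0],[0,0,0]],[[-30,-40,0],[0,0,0]],[[-20,-20,0],[0,0,0]],[[0,0,0],[0,0,0]]]'
python3 - <<'E'
from h import *
st();t=cap('top','t3.png');s=cap('side','s3.png');rem(t,s)
cv2.imwrite('pics/c3.png',np.vstack([cv2.resize(c['img'][y:y+150,x:x+300,::-1],(600,300)) for c,x,y in((t,80,180),(s,200,210))]))
bt=(200,185,325,325);bs=(245,230,395,325)
f=lambda c,k,b:max(blobs(c,k,b)[0],key=lambda v:v[1])[0]
p,e=tri(t,f(t,'orange',bt),s,f(s,'orange',bs));r,e2=tri(t,f(t,'red',bt),s,f(s,'red',bs))
d=r[:2]-C;d/=np.linalg.norm(d);q=p[:2]-C;print('tri',p,e,r,e2,'along',q@d,'off',d[0]*q[1]-d[1]*q[0])
E
```

```text
time: 7.85
tool_pos: [432.9, -300.6, 254.3]
tcp_rot: [3.064, 0.692, -0.011]
force: [0.7, 0.6, 0.1]
finger_gap: 0.6
r 440.1 ang 251.6 z 254.3 F [0.7 0.6 0.1] fixrot [ 0.003 -0.007  0.009] j [-0.67  0.3   1.64 -0.01  1.21  0.45]
tabs [   8.7  -51.3   69.2 -111.4  129.1 -170.9] [109.3 109.5 110.3 109.4 109.3 110.3]
cap side [517.21700961 101.29677127] 56.98918694559147 195.99464500932484
red [440.43213715  79.77490299] 136.73262369402934 195.7980422484397Traceback (most recent call last):
  File "<stdin>", line 6, in <module>
  File "<stdin>", line 5, in <lambda>
ValueError: max() iterable argument is empty
```

View pics/c3.png

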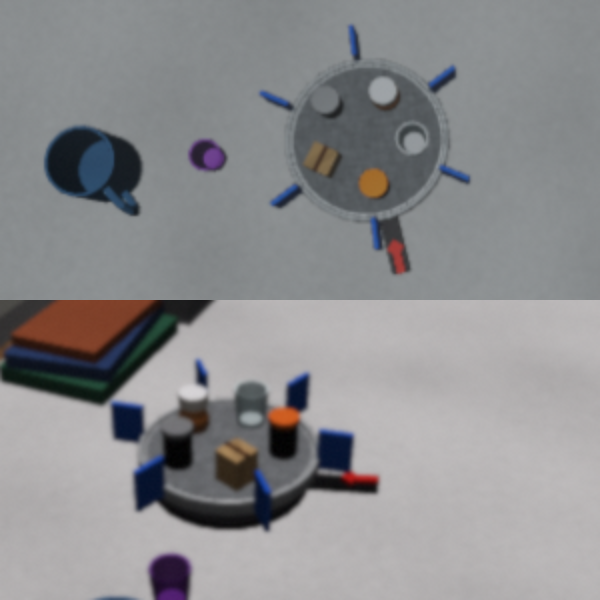

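The picture shows the cap in front at top-view pixel (266,271), near the pointer line. All five things are upright, and the mug and purple cup haven't moved. The top image was dimmer and the orange mask missed the cap, so I'll loosen it for a last cross-check.

```bash
python3 - <<'E'
from h import *
t=cap('top');h=cv2.cvtColor(t['img'],cv2.COLOR_RGB2HSV);print(h[271,266])
M=cv2.inRange(h,(5,150,110),(22,255,255));M[:258]=0;M[286:]=0;M[:,:250]=0;M[:,285:]=0
n,_,S,ce=cv2.connectedComponentsWithStats(M);i=1+S[1:,4].argmax();print(ce[i],S[i,4])
s=cap('side');u=max(blobs(s,'orange',(245,230,395,325))[0],key=lambda v:v[1])[0]
p,e=tri(t,ce[i],s,u);d=np.array([440.3,79.7])-C;d/=np.linalg.norm(d)
for q in(p[:2],onplane(t,ce[i],84)[:2]):
    q=q-C;print('along',q@d,'off',d[0]*q[1]-d[1]*q[0])
print(p,e)
rem(t,s)
# sill: tweezer/mug centroids vs start
a=cv2.cvtColor(cv2.imread('pics/top0.png'),cv2.COLOR_BGR2GRAY);b=cv2.cvtColor(t['img'],cv2.COLOR_RGB2GRAY)
for n,(x0,y0,x1,y1) in{'mug':(95,235,155,295),'tweezer':(475,235,505,310)}.items():
    (sx,sy),v=cv2.phaseCorrelate(np.float32(a[y0:y1,x0:x1]),np.float32(b[y0:y1,x0:x1]));print(n,round(sx,2),round(sy,2),round(v,2))
E
```

```text
[ 17 185 160]
[266.41610738 271.26845638] 149
along 56.64750209068544 off -1.167722640850851
along 56.482866575387135 off -0.9907196067051185
[517.17809068 102.68702241  81.93441146] 0.8011376498455668
tabs [   8.7  -51.3   69.2 -111.4  129.1 -170.9] [109.3 109.5 110.3 109.4 109.3 110.3]
cap side [517.21700961 101.29677127] 56.98918694559147 195.99464500932484
red [440.21424111  79.71111274] 136.9596559510124 195.79890365260752
mug 0.03 -0.02 1.0
tweezer -0.41 0.38 0.17
```

```bash
python3 -c "from bench import robot;print(robot.close_job())"
```

```text
the job is handed in; nothing more can be done
None
```

I turned the carousel about 176° anticlockwise by pushing one blue tab with the closed fingertips. I then backed the arm away and handed the job in at about 8 s; it gave no verdict.

- **Alignment:** both cameras together put the cartridge 56.6 mm out from the axis and about 1 mm off the pointer line, against a limit of 10 mm. The side view alone agrees to within about 0.2° (195.99° against 195.80° for the pointer).
- **At rest:** the tab angles came out the same in the last two looks after the fingers had let go.
- **Things on the tray:** all five are upright in the last pictures, and I saw no sign that the robot touched any of them.
- **Mug and tweezer:** the mug shows no shift. The tweezer shows about 0.5 px (roughly 1 mm), but its image match was weak (0.17), so that check is less certain. The arm never came near it below about 250 mm.
- **Checks that failed or disagreed:**
  - The first orange mask missed the cap in the final top picture, and I redid it with looser limits.
  - An earlier top view of the cap, partly hidden by the arm, read about 4° off from the side view.
  - The tool height drifted between about 131 and 157 mm during the sweep, and I corrected it as I went.

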